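# Hang the bench lantern on the latch hook and prove it with a tug

## Robot

A 6-joint arm with a two-finger parallel gripper is mounted at the origin on the work surface. World frame = base frame: x ahead of the robot, y to its left, z up, the work surface at z = 0. Lengths are in m, angles in rad, forces in N, time in s.
With the tool pointing down it reaches from about 0.275 to 1 m from the base axis. Payload 8.4 kg.
Tool frame: the origin (TCP) lies midway between the tips of the shut fingers; the grasp point (between the pads) lies bot.hold_point_z behind it (bot.hold_point_z is the distance from the TCP to the grasp point, in m); y points along the fingers, z is the direction in which the jaws open and shut, and the axes are right-handed (so a half turn about y gives the same grasp; the last joint's range is limited). The gripper opens to 85 mm and grips with 20 to 120 N. Pads are 22 mm wide; open, the fingers measure 114 mm over their backs; the gripper's body (76 mm by 85 mm) begins 54 mm behind the grasp point. The pads swing forward as they close: fully open they stand 13 mm farther back than shut.
Start: joints at [1.253, 0.353, 1.633, -0, 1.155, -0.002], TCP at [0.194, 0.594, 0.231] pointing down, gripper open.
Joint ranges: [-2.63, 2.63], [-0.92, 2.1], [0.06, 2.66], [-1.3, 4.44], [0, 2.69], [-3.02, 3.02]. Speed limits (rad/s): [2.22, 2.22, 2.79, 3.14, 3.14, 3.14].

## Interface

Orientations are given as [roll, pitch, yaw] about the fixed x, y, z axes, in that order (R = Rz(yaw) Ry(pitch) Rx(roll)).
In Python, from rig import bot gives the robot as it stands.
- The arm moves only by the tool apply_moves, never from a script. Its argument "motion" is a list that holds one entry, the list of rows, each a list of 6 numbers: the shift along the tool's x, y, z in m, then the turn, a rotation vector about the tool's x, y, z in degrees. In form: [[[x, y, z, ax, ay, az], ...]]. A call has 1 to 20 rows; each row shifts and turns the commanded pose from where the row before left it, along the tool's axes as they then stand; what a row does not reach is not made up. A row lasts 1/10 s, in which the tool goes at most 50 mm and 8.59 degrees, less where a joint would pass 70% of its speed; a pose out of reach is approached as far as the arm can. A call is refused whole if a number of a shift passes 0.05 or a number of a turn 8.59, either way. A call with a gripper value outside its range is refused whole. "grip" is the closure, from -1 (fully open) to 1 (shut), so that 0 is half open, set as the call begins (left out, the last holds). The fingers move at their own pace and stop on an object; "newtons" is the grip in N (left out, the last holds). Time passes only in rows, so rows that do not move let the fingers close. It gives the time, the measured TCP pose, the force and the opening at its end, in the units of the state.
- bot.observe(): the state, without advancing time (a new reading comes with each control period).
- bot.snapshot(name): name is "side" or "top"; returns the picture (384x512x3 uint8, blue, green, red); there is no depth.
- bot.camera_model(name): a dict with "intrinsics" (3x3 intrinsics, pixels), "camera_from_world" (4x4, takes a point from world to camera coordinates). Camera axes: x right, y down, z forward; pixel columns grow to the right and rows downward; lengths in m; the calibration is good to about 2 mm. A picture is of the moment at which its call begins. camera_model takes no time and is no camera call.
- bot.close_job(): hands the job in, once; it reports no verdict.
The state is a dict: "clock": time; "joint_pos": joint angles; "joint_velocities": joint speeds; "effort": joint torques, N m; "tool_pos": TCP position; "tool_rot": TCP orientation; "ft_force": force on the tool from outside, world axes, zero at the start; "moment": the same for the moment, N m; "width": finger opening in m.
Only numpy, scipy, OpenCV 4.12 (cv2) and the standard library are available. Lean on these libraries where they do the work, as an engineer would, in place of code of your own. Each camera call takes 0.05 s, during which the arm holds its last target.

## Task

The light is going: pick up the lantern by its two upright side straps and hang its cross-bar in the spring-latch hook on the lamp post, pressing it down past the latch until the bar lies in the bowl of the hook and the latch has sprung shut above it. Before you let go, tug the lantern gently downwards and keep the pull on for about a second, so that the hook clearly carries more than the lantern's own weight (about 1 kg in all is right, never as much as 2 kg). Then let go and leave it hanging still and upright, with the canister, the cup, the marking gauge and the slate where they were.

Things in the scene. Friction and masses are not known exactly. Their poses are not given: they have to be found in the camera images.
- lantern_bar (a point): Middle of the lantern's steel cross-bar, 170 mm above its underside. The bar is 8 mm thick and runs along this point's y axis, 40 mm free between two straps (z up, as for the lantern). Below it 74 mm are clear down to the lantern's cap.
- lantern_grip (a point): Where to grip the lantern: midway between its two upright aluminium straps, 4 mm above the bar's centre. Axes as the bar's. The straps are 14 mm wide along x, 4 mm thick, outer faces 48 mm apart along y; grip across those faces. They rise from the cap to 15 mm above the bar. Keep the gripper's body higher than 36 mm over the bar: hook and latch come up there between the straps.
- lantern: The whole LED bench lantern, origin at the centre of its underside, z up: round body 80 mm across and 96 mm high (olive-grey base and cap, warm white diffuser), straps to 185 mm. Weighs 0.26 to 0.4 kg.
- lantern_center (a point): The lantern's centre, 92.5 mm above its underside.
- stand: The lamp post, fixed: acacia post 34 mm square, 316 mm high, on a steel foot 150 x 130 x 10 mm. Origin on the bench plumb under the bowl of its hook; x points from the hook to the post, whose axis is at x = 130 mm; the hook lies in the x-z plane. The hook's plate sits in a slot in the post, clamped up to 8 mm above or below its middle setting: its true height must be felt or seen.
- hook_mid (a point): Point on the stand (axes as the stand's) 260 mm above the bench: where the bar's centre would seat if the hook were at its middle setting; the true seat is up to 8 mm higher or lower, at the same x and y. The bar must run along y. The hook is rigid: a few mm too low gives a large force. It bears less than 20 N in all; a proper tug puts about 10 N on it (over 6 N), the lantern's weight included.
- latch (a joint): Brass spring latch hinged on the hook's back 29 mm above the true seat, slanting down to the inside of the tip 13 mm above it. 0 = shut, grows to 0.9 rad as pressed down. A bar lowered straight, 2 mm nearer the tip than the seat, meets it 26 mm above the seat, opens it with 2 to 5 N, is past it about 5 mm above the seat (it snaps back to 0 over the bar), then goes free until it seats.
- canister: Bystander: screw-top aluminium canister of beeswax, 64 mm across, 64 mm high; origin at the centre of its underside.
- tin_cup: Bystander: dented tin cup, 72 mm across, 72 mm high with a handle at +y, rejected pegs sticking out to 100 mm; origin at the centre of its underside.
- gauge: Bystander: steel marking gauge lying on the bench, rod 168 mm long along x with a round 32 mm fence; origin on the bench under the middle of the rod.
- slate: Bystander: charcoal-grey slate sharpening block, 150 x 55 x 25 mm; origin at the centre of its underside.
- hook_tip_mid (a point): Upper end of the hook's upturned tip at the middle setting (on the stand's axes): 15 mm to -x of the seat, 18 mm above it; the 8 mm wire tops out 22 mm above the seat. Throat 16 mm wide from the tip to the hook's back (bar centre x from -4 to +4 mm). The back, at x = +12 mm, bends 31 mm above the seat (top 35 mm) into a level shank to the post. Underside of the hook: 13 mm below the seat.
Mind the look-alikes: they are no part of the job. Of the things that look like the lantern, the smallest one is meant.

How it is judged:
On the way, in this order (a step that is already met when the one before it is completed fails the run):
1. the bar presses the latch open (value of joint latch above 0.3 rad and contact force between lantern and stand above 0.5 N and distance between lantern_bar and hook_mid below 0.035 m), for 0.03 s.
2. bar in the bowl, latch shut above it, lantern still held and pulled down so that the hook carries more than 6 N for 0.4 s (contact force between lantern and stand above 6 N and contact force between the fingers and lantern above 0.5 N and value of joint latch below 0.12 rad and z of lantern_bar in the frame of hook_mid between -0.013 and 0.013 m and x of lantern_bar in the frame of hook_mid between -0.007 and 0.007 m), for 0.4 s.
At the end, for the whole second after the job is handed in: The lantern hangs free and still (under 50 mm/s), within 0.25 rad of upright, its cross-bar in the bowl of the hook (within 7 mm of its middle along the hook, 13 mm of the middle setting in height, 20 mm in all) and the latch shut above it (under 0.12 rad); the robot touches nothing (z of lantern_bar in the frame of hook_mid between -0.013 and 0.013 m and x of lantern_bar in the frame of hook_mid between -0.007 and 0.007 m and distance between lantern_bar and hook_mid below 0.02 m and value of joint latch below 0.12 rad and angle between lantern's own z axis and vertical below 0.25 rad and linear speed of lantern below 0.05 m/s).
It fails at once if the lantern loads the hook with 20 N or more (contact force between lantern and stand above 20 N).
It fails at once if a bystander is shifted by more than 20 mm (distance of any of canister, tin_cup, gauge, slate from where it was at the start of the episode above 0.02 m).
It fails at once if the canister or the cup is tipped (angle between any of canister, tin_cup's own z axis and vertical above 0.5 rad).
It also fails if it takes over 70 s, if anything falls off the work surface, if the arm or the gripper's body presses on something with over 40 N, if the wrist force passes 120 N, or if a joint passes its speed limit or range.

## Working session

There is one attempt and no reset: what is moved stays moved. The work goes in short steps, Python scripts to look and compute and a tool call to move; the robot and the scene stay as the last step left them, time stands still between calls to the robot, and variables do not carry over. Pictures are saved under pics/ and viewed, and the job is handed in when it is done.

Besides the shell and the picture viewer there is one more tool, called after "Request:" as name(argument=value, ...) on one line, values as JSON. apply_moves: Moves the arm, as the interface text tells. Its arguments: {"type":"object","properties":{"motion":{"type":"array"},"grip":{"type":"number"},"newtons":{"type":"number"}},"required":["motion"]}

```bash
ls; mkdir -p pics; python3 - <<'E'
from rig import bot
import cv2,numpy as np
np.set_printoptions(precision=4,suppress=True)
print(bot.observe(), bot.hold_point_z)
for n in("side","top"):
    cv2.imwrite(f"pics/{n}0.png",bot.snapshot(n))
    m=bot.camera_model(n);print(n,m)
E
```

```text
pics
{'clock': 0.0, 'joint_pos': array([ 1.2526,  0.3536,  1.6341, -0.    ,  1.1553, -0.0024]), 'joint_velocities': array([-0.0014,  0.0001, -0.001 , -0.0015,  0.0011, -0.0014]), 'effort': array([  0.0001, -60.5247, -34.2052,   0.0001,   0.0096,   0.    ]), 'tool_pos': array([0.194 , 0.5936, 0.2306]), 'tool_rot': array([-1.5722, -0.    , -0.3158]), 'ft_force': array([-0.9945, -0.5678,  0.6042]), 'moment': array([ 0.0196, -0.003 , -0.0264]), 'width': 0.08535066676967286} 0.0187
side {'intrinsics': array([[370.5023,   0.    , 250.4063],
       [  0.    , 370.5023, 194.876 ],
       [  0.    ,   0.    ,   1.    ]]), 'camera_from_world': array([[-1.    ,  0.0049, -0.0041,  0.4782],
       [ 0.0064,  0.7727, -0.6347,  0.1069],
       [ 0.0001, -0.6347, -0.7727,  1.269 ],
       [ 0.    ,  0.    ,  0.    ,  1.    ]])}
top {'intrinsics': array([[467.4357,   0.    , 254.2728],
       [  0.    , 467.4357, 192.9121],
       [  0.    ,   0.    ,   1.    ]]), 'camera_from_world': array([[ 0.0227, -0.9997, -0.0041, -0.0143],
       [-0.9869, -0.0218, -0.16  ,  0.5143],
       [ 0.1599,  0.0076, -0.9871,  1.2813],
       [ 0.    ,  0.    ,  0.    ,  1.    ]])}
```

View pics/side0.png

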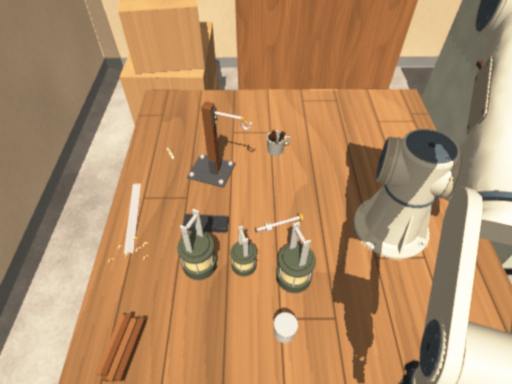

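View pics/top0.png

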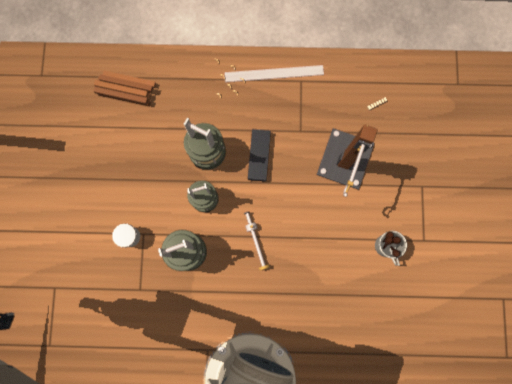

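Three lanterns are in view. In the side picture they are at (197,252), (243,256) and (296,265); in the top picture at (205,146), (203,196) and (184,250). The middle one is clearly the smallest, so it should be the target. I'll confirm that in enlarged crops.

```bash
python3 - <<'E'
import cv2
def crop(n,r,f,o):
    im=cv2.imread(f"pics/{n}0.png");x0,y0,x1,y1=r
    cv2.imwrite(f"pics/{o}.png",cv2.resize(im[y0:y1,x0:x1],None,fx=f,fy=f,interpolation=cv2.INTER_CUBIC))
crop("top",(150,110,270,200+10),6,"c_top_l")
crop("top",(180,170,230,220),11,"c_top_s")
crop("side",(220,215,270,285),8,"c_side_s")
crop("top",(310,115,390,205),6,"c_top_h")
crop("side",(180,90,270,190),6,"c_side_h")
E
```

```text
(no output)
```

View pics/c_top_s.png

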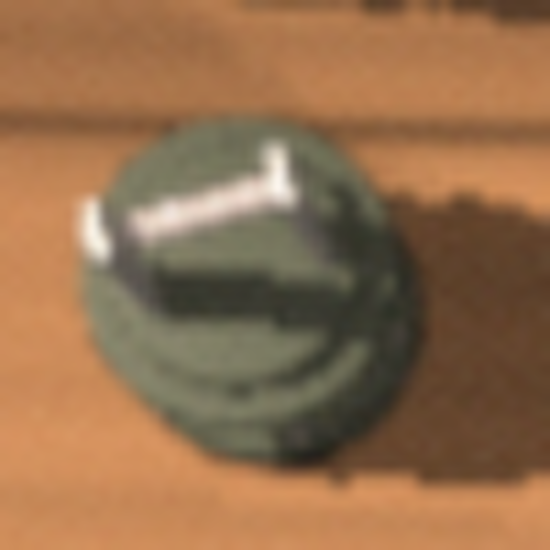

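View pics/c_side_s.png

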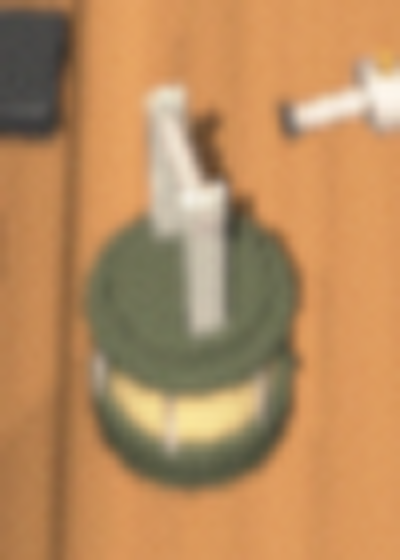

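View pics/c_top_h.png

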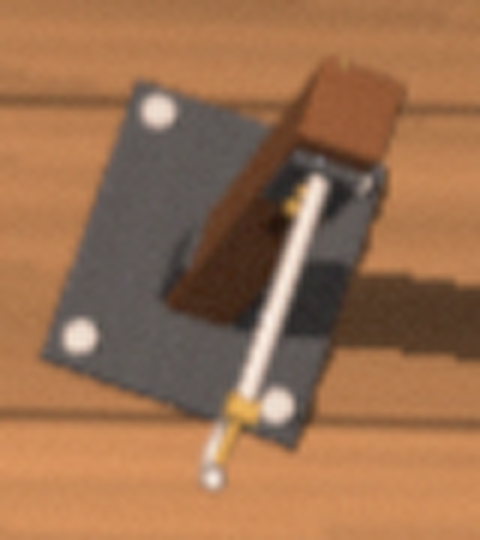

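View pics/c_side_h.png

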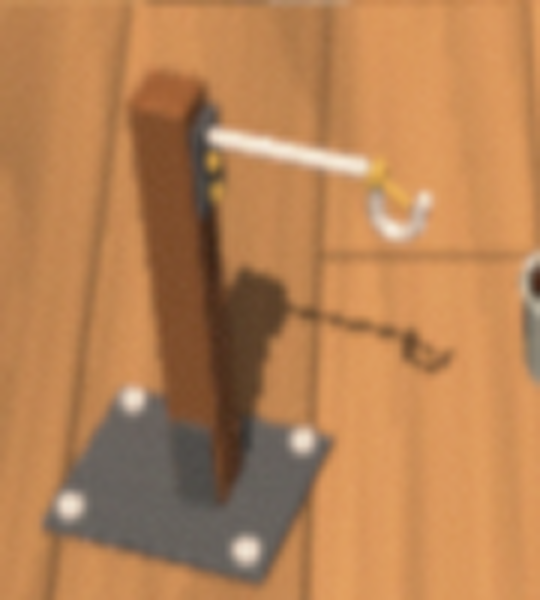

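```bash
cat > h.py <<'E'
import numpy as np,cv2
from rig import bot
np.set_printoptions(precision=4,suppress=True)
CM={n:bot.camera_model(n) for n in("side","top")}
def cp(u,v,f,x0,y0): return np.array([(u+.5)/f-.5+x0,(v+.5)/f-.5+y0])
def ray(n,p):
    m=CM[n];K=np.array(m["intrinsics"]);T=np.array(m["camera_from_world"])
    R,t=T[:3,:3],T[:3,3]; c=-R.T@t; d=R.T@np.linalg.solve(K,np.array([p[0],p[1],1.])); return c,d/np.linalg.norm(d)
def atz(n,p,z):
    c,d=ray(n,p); return c+d*(z-c[2])/d[2]
def tri(ps,pt):
    c1,d1=ray("side",ps);c2,d2=ray("top",pt)
    A=np.stack([d1,-d2],1);s=np.linalg.lstsq(A,c2-c1,rcond=None)[0]
    a,b=c1+s[0]*d1,c2+s[1]*d2; return (a+b)/2,np.linalg.norm(a-b)
def proj(n,X):
    m=CM[n];T=np.array(m["camera_from_world"]);q=np.array(m["intrinsics"])@(T[:3,:3]@np.asarray(X)+T[:3,3]);return q[:2]/q[2]
E
python3 - <<'E'
from h import *
ts=lambda u,v:cp(u,v,11,180,170)
ss=lambda u,v:cp(u,v,8,220,215)
th=lambda u,v:cp(u,v,6,310,115)
sh=lambda u,v:cp(u,v,6,180,90)
print("lantern straps top cam",atz("top",ts(96,230),.185),atz("top",ts(280,175),.185))
print("side cam",atz("side",ss(165,98),.185),atz("side",ss(204,193),.185))
print("tri",tri(ss(165,98),ts(280,175)),tri(ss(204,193),ts(96,230)))
print("tip",tri(sh(424,198),th(212,478)))
print("bend",tri(sh(377,168),th(242,408)))
print("root",tri(sh(212,133),th(317,183)))
B=[atz("top",th(*p),.012) for p in((158,111),(80,337),(277,406))];print("bolts top",B)
C=[atz("side",sh(*p),.012) for p in((134,400),(302,440),(246,550),(70,506))];print("bolts side",C)
print("post top side",[atz("side",sh(*p),.316) for p in((135,105),(183,110),(207,82),(163,70))])
print("post top top",[atz("top",th(*p),.316) for p in((327,60),(405,88),(380,165),(302,140))])
E
```

```text
lantern straps top cam [0.4939 0.1627 0.185 ] [0.5076 0.121  0.185 ]
side cam [0.507  0.1261 0.185 ] [0.493  0.1658 0.185 ]
tri (array([0.5079, 0.1218, 0.179 ]), np.float64(0.001515359429712179)) (array([0.4938, 0.1633, 0.1814]), np.float64(0.001389544371566398))
tip (array([ 0.4771, -0.2142,  0.2784]), np.float64(0.0010860027031702505))
bend (array([ 0.5022, -0.2234,  0.2915]), np.float64(0.0013554577466587839))
root (array([ 0.5916, -0.2532,  0.2919]), np.float64(0.0008566044564048766))
bolts top [array([ 0.7035, -0.2395,  0.012 ]), array([ 0.5891, -0.201 ,  0.012 ]), array([ 0.5571, -0.2962,  0.012 ])]
bolts side [array([ 0.6691, -0.3324,  0.012 ]), array([ 0.5568, -0.2946,  0.012 ]), array([ 0.5888, -0.1993,  0.012 ]), array([ 0.7023, -0.2375,  0.012 ])]
post top side [array([ 0.6298, -0.2462,  0.316 ]), array([ 0.604 , -0.2416,  0.316 ]), array([ 0.5927, -0.2656,  0.316 ]), array([ 0.617 , -0.2764,  0.316 ])]
post top top [array([ 0.6338, -0.2523,  0.316 ]), array([ 0.6234, -0.2818,  0.316 ]), array([ 0.593 , -0.2717,  0.316 ]), array([ 0.6021, -0.2424,  0.316 ])]
```

```bash
python3 - <<'E'
from h import *
from scipy.spatial.transform import Rotation as R
for n,p in(("bigA cap",(205,146)),("bigB cap",(184,250)),("small cap",(203,194))): print(n,atz("top",p,.12))
print("cup",atz("top",(392,245),.07),"canister",atz("top",(124,236),.064))
print("small cap outline check, top cam, model circle centre proj:", proj("top",[.5005,.143,.096]),proj("top",[.5005,.143,0]),proj("side",[.5005,.143,.096]))
s=bot.observe();M=R.from_euler("xyz",s["tool_rot"]).as_matrix();print(M)
d=np.array([.5005,.143,.30])-s["tool_pos"];print("tool shift",M.T@d)
E
cat > pc.py <<'E'
import cv2,sys
n,a,b,c,d,f,o=sys.argv[1:]
from rig import bot
im=bot.snapshot(n);cv2.imwrite(f"pics/{o}_full.png",im)
a,b,c,d,f=map(int,(a,b,c,d,f))
cv2.imwrite(f"pics/{o}.png",cv2.resize(im[b:d,a:c],None,fx=f,fy=f,interpolation=cv2.INTER_CUBIC))
E
python3 - <<'E'
import cv2
im=cv2.imread("pics/side0.png")
cv2.imwrite("pics/c_side_3.png",cv2.resize(im[210:300,170:330],None,fx=5,fy=5,interpolation=cv2.INTER_CUBIC))
E
```

```text
bigA cap [0.6274 0.1328 0.12  ]
bigB cap [0.3469 0.1765 0.12  ]
small cap [0.4959 0.1329 0.12  ]
cup [ 0.3749 -0.3801  0.07  ] canister [0.3833 0.3516 0.064 ]
small cap outline check, top cam, model circle centre proj: [200.334  193.6272] [204.2194 198.8479] [243.0446 248.4481]
[[ 0.9506 -0.0004  0.3105]
 [-0.3105 -0.0012  0.9506]
 [-0.     -1.     -0.0012]]
tool shift [ 0.4313 -0.069  -0.3333]
```

View pics/c_side_3.png

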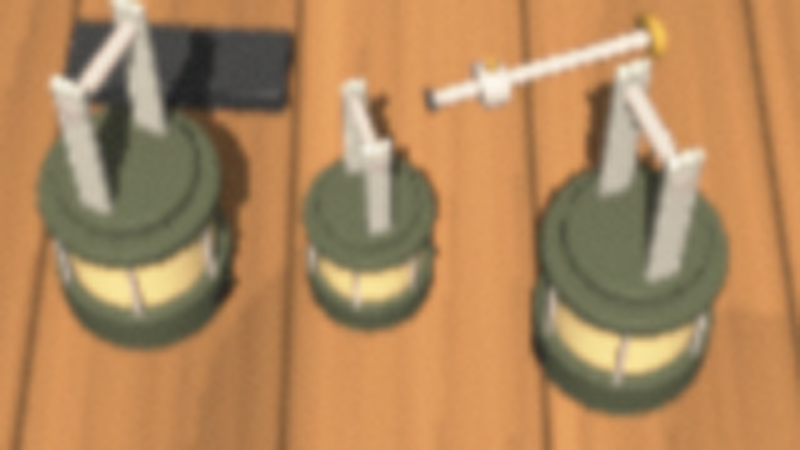

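View pics/c_top_l.png

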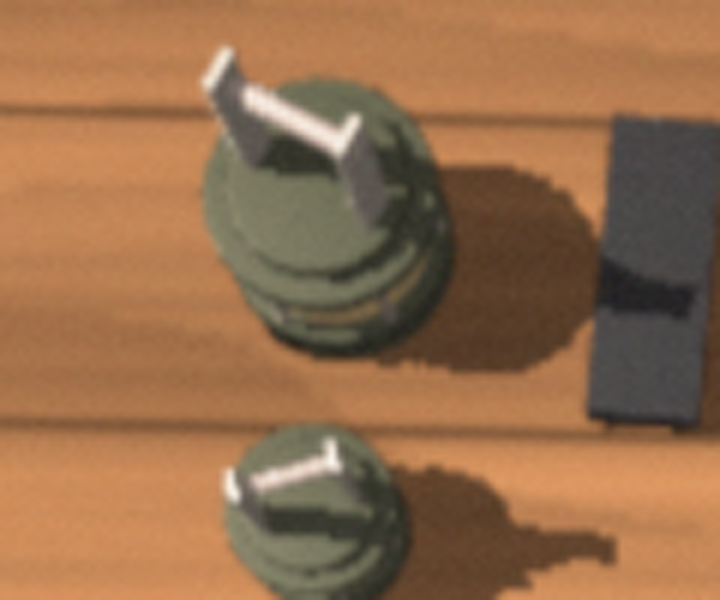

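The middle lantern at side (243,256) / top (203,196) has an ~80 mm cap and the other two are clearly larger, so it is the one meant. I'll move above it next, lifting first.

Request:
apply_moves(motion=[[[0, -0.043, 0, 0, 0, 0], [0, -0.043, 0, 0, 0, 0], [0, -0.043, 0, 0, 0, 0], [0.036, 0, -0.0278, 0, 0, 0], [0.036, 0, -0.0278, 0, 0, 0], [0.036, 0, -0.0278, 0, 0, 0], [0.036, 0, -0.0278, 0, 0, 0], [0.036, 0, -0.0278, 0, 0, 0], [0.036, 0, -0.0278, 0, 0, 0], [0.036, 0, -0.0278, 0, 0, 0], [0.036, 0, -0.0278, 0, 0, 0], [0.036, 0, -0.0278, 0, 0, 0], [0.036, 0, -0.0278, 0, 0, 0], [0.036, 0, -0.0278, 0, 0, 0], [0.036, 0, -0.0278, 0, 0, 0], [0, 0, 0, 0, -7.3, 0], [0, 0, 0, 0, -7.3, 0], [0, 0, 0, 0, -7.3, 0], [0, 0, 0, 0, -7.3, 0], [0, 0, 0, 0, -7.3, 0]]], grip=-1, newtons=60)

```text
clock: 2.1
tool_pos: [0.5009, 0.1427, 0.3599]
tool_rot: [-1.571, 0.001, 0.326]
ft_force: [0.4, -0.1, 0.3]
width: 0.0854
```

```bash
cat > go.py <<'E'
import sys
from h import *
from scipy.spatial.transform import Rotation as R
s=bot.observe();M=R.from_euler("xyz",s["tool_rot"]).as_matrix()
print({k:s[k] for k in("clock","tool_pos","tool_rot","ft_force","width","joint_pos")})
x,y,z,yaw=map(float,sys.argv[1:5])
G=R.from_euler("xyz",[-np.pi/2,0,np.radians(yaw)])
print("shift",M.T@(np.array([x,y,z])-s["tool_pos"]),"turn deg",np.degrees((R.from_matrix(M).inv()*G).as_rotvec()))
E
python3 go.py .5 .1425 .152 18.5
```

```text
{'clock': 2.1, 'tool_pos': array([0.5009, 0.1427, 0.3599]), 'tool_rot': array([-1.5707,  0.0007,  0.3263]), 'ft_force': array([ 0.3713, -0.1353,  0.2717]), 'width': 0.08543159735461897, 'joint_pos': array([ 0.2746,  0.0862,  1.6885,  0.    ,  1.3676, -1.6226])}
shift [-0.0008  0.2079  0.0001] turn deg [-0.0032  0.1964 -0.0429]
```

Request:
apply_moves(motion=[[[0, 0.03, 0, 0, 0, 0], [0, 0.03, 0, 0, 0, 0], [0, 0.03, 0, 0, 0, 0], [0, 0.03, 0, 0, 0, 0], [0, 0.02, 0, 0, 0, 0], [0, 0, 0, 0, 0, 0]]])

```text
clock: 2.7
tool_pos: [0.4991, 0.1422, 0.2174]
tool_rot: [-1.571, 0.006, 0.321]
ft_force: [-0.8, -0.4, -0.3]
width: 0.0854
```

```bash
python3 pc.py side 190 190 300 290 7 g1; python3 pc.py top 150 140 260 240 7 g1t
```

```text
(no output)
```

View pics/g1.png

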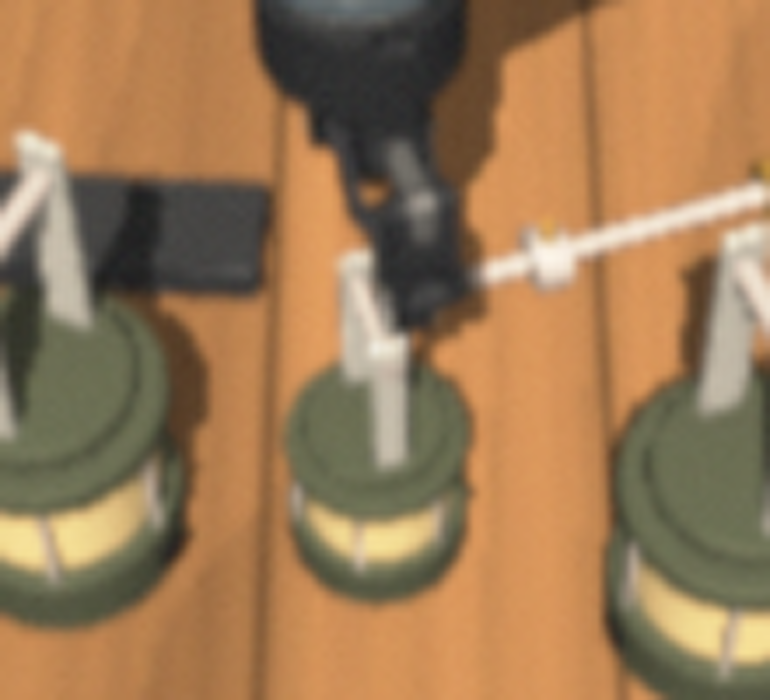

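View pics/g1t.png

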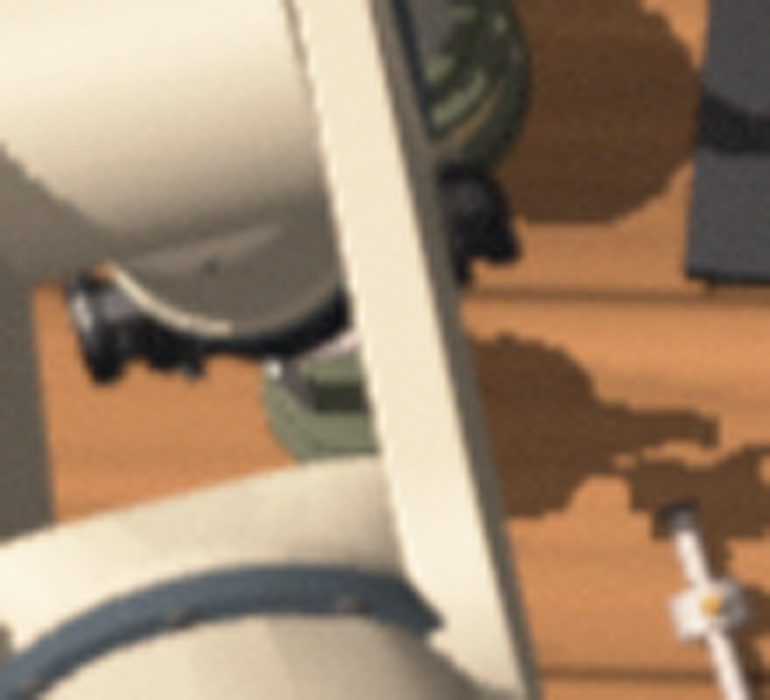

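```bash
python3 go.py .5 .1425 .152 18.5; python3 -c "
from h import *
a=np.array([.4991,.1422,.230]);j=np.array([-.316,.949,0])
for o in(.0425,.057):
  p=proj('side',a+j*o);print((p-[190,190])*7)
print((proj('side',np.array([.5,.1425,.185])+j*.022)-[190,190])*7,(proj('side',np.array([.5,.1425,.185])-j*.022)-[190,190])*7)"
```

```text
{'clock': 2.8, 'tool_pos': array([0.5012, 0.1428, 0.2205]), 'tool_rot': array([-1.5708,  0.0006,  0.3212]), 'ft_force': array([ 0.4326, -0.3481,  0.3805]), 'width': 0.08512537365063683, 'joint_pos': array([ 0.2747,  0.2034,  1.8646,  0.    ,  1.0742, -1.6173])}
shift [-0.0012  0.0685  0.0001] turn deg [-0.0017 -0.0955 -0.0322]
[402.9894 313.4207]
[415.2824 344.391 ]
[385.4188 335.6296] [351.4822 248.4517]
```

Request:
apply_moves(motion=[[[-0.0015, 0.02, 0.001, 0, 0, 0], [0, 0.02, 0, 0, 0, 0], [0, 0.015, 0, 0, 0, 0], [0, 0.013, 0, 0, 0, 0], [0, 0, 0, 0, 0, 0]]])

```text
clock: 3.3
tool_pos: [0.4992, 0.1432, 0.1519]
tool_rot: [-1.571, 0.001, 0.321]
ft_force: [0.2, 0.1, 0.3]
width: 0.0858
```

Request:
apply_moves(motion=[[[0, 0, 0, 0, 0, 0], [0, 0, 0, 0, 0, 0], [0, 0, 0, 0, 0, 0], [0, 0, 0, 0, 0, 0], [0, 0, 0, 0, 0, 0], [0, 0, 0, 0, 0, 0], [0, 0, 0, 0, 0, 0], [0, 0, 0, 0, 0, 0]]], grip=1, newtons=60)

```text
clock: 4.1
tool_pos: [0.5001, 0.1438, 0.1535]
tool_rot: [-1.57, -0.002, 0.321]
ft_force: [-1.3, 1.4, 5.7]
width: 0.0465
```

```bash
python3 pc.py side 190 190 300 290 7 g2;python3 go.py .5 .1425 .152 18.5
```

```text
{'clock': 4.15, 'tool_pos': array([0.5001, 0.1438, 0.1535]), 'tool_rot': array([-1.5705, -0.002 ,  0.3211]), 'ft_force': array([-1.6824,  2.0988,  7.1559]), 'width': 0.047132918723711885, 'joint_pos': array([ 0.2768,  0.284 ,  1.9297,  0.0005,  0.9258, -1.6155])}
shift [-0.0005  0.0015 -0.0012] turn deg [-0.0183 -0.0995  0.1171]
```

View pics/g2.png

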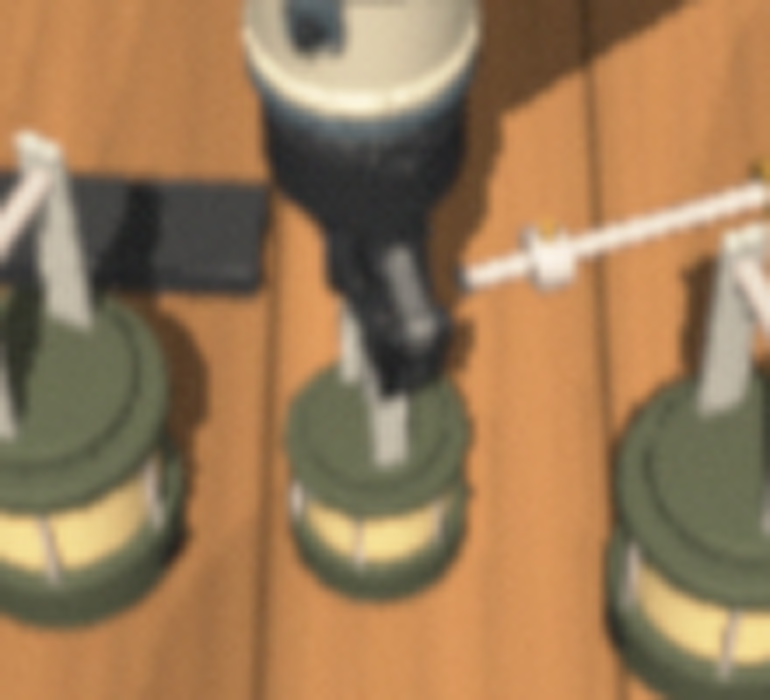

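Request:
apply_moves(motion=[[[0, -0.005, 0, 0, 0, 0], [0, -0.015, 0, 0, 0, 0], [0, -0.02, 0, 0, 0, 0], [0, -0.03, 0, 0, 0, 0], [0, -0.03, 0, 0, 0, 0], [0, -0.03, 0, 0, 0, 0], [0, -0.03, 0, 0, 0, 0], [0, -0.03, 0, 0, 0, 0], [0, -0.02, 0, 0, 0, 0], [0, 0, 0, 0, 0, 0], [0, 0, 0, 0, 0, 0], [0, 0, 0, 0, 0, 0]]])

```text
clock: 5.35
tool_pos: [0.4985, 0.143, 0.3606]
tool_rot: [-1.571, 0.003, 0.321]
ft_force: [-0.2, -0.7, -3.1]
width: 0.0472
```

```bash
python3 pc.py side 190 170 300 270 7 g3;python3 go.py .396 -.187 .35 -18.4; python3 pc.py top 140 100 260 200 6 g3t
```

```text
{'clock': 5.4, 'tool_pos': array([0.4986, 0.1431, 0.3605]), 'tool_rot': array([-1.5707,  0.0029,  0.3212]), 'ft_force': array([ 0.4377,  0.8779, -3.0277]), 'width': 0.047031208929936515, 'joint_pos': array([ 0.2765,  0.0834,  1.6903, -0.    ,  1.3709, -1.6154])}
shift [-0.2015  0.0111 -0.2808] turn deg [ 0.0482 36.8039 -0.1622]
```

View pics/g3.png

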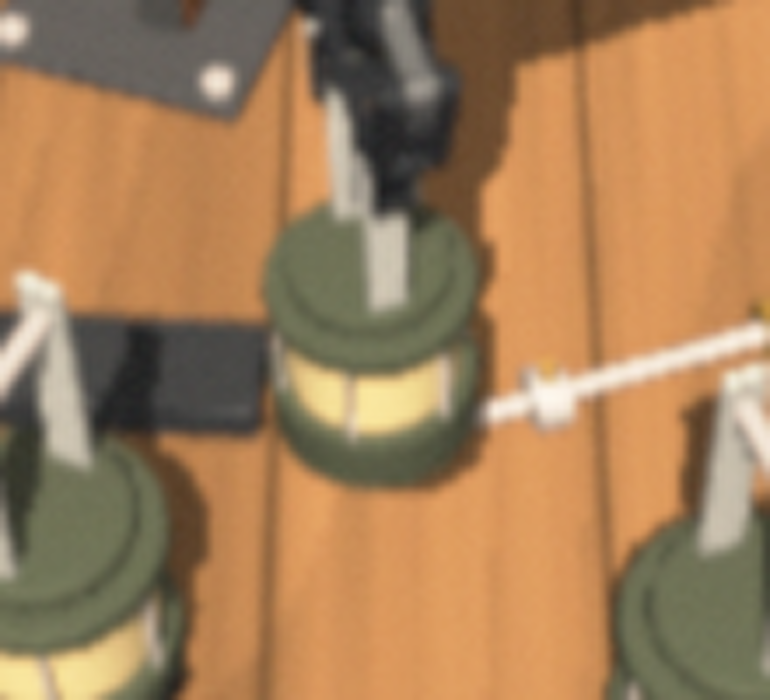

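View pics/g3t.png

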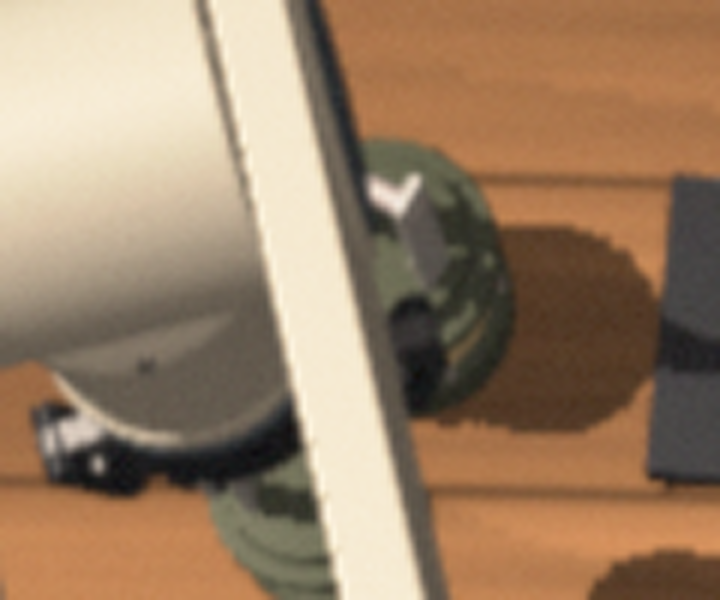

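Request:
apply_moves(motion=[[[0, 0, 0, 0, 7.36, 0], [0, 0, 0, 0, 7.36, 0], [0, 0, 0, 0, 7.36, 0], [0, 0, 0, 0, 7.36, 0], [0, 0, 0, 0, 7.36, 0], [0, 0, -0.02, 0, 0, 0], [0, 0, -0.03, 0, 0, 0], [0, 0, -0.03, 0, 0, 0], [0, 0, -0.03, 0, 0, 0], [0, 0, -0.03, 0, 0, 0], [0, 0, -0.03, 0, 0, 0], [0, 0, -0.03, 0, 0, 0], [0, 0, -0.03, 0, 0, 0], [0, 0, -0.03, 0, 0, 0], [0, 0, -0.03, 0, 0, 0], [0, 0, -0.03, 0, 0, 0], [0, 0, -0.02, 0, 0, 0], [0, 0, -0.006, 0, 0, 0], [0, 0, 0, 0, 0, 0], [0, 0, 0, 0, 0, 0]]])

```text
clock: 7.45
tool_pos: [0.3903, -0.1844, 0.3619]
tool_rot: [-1.57, 0.001, -0.321]
ft_force: [-0.2, -0.1, -2.9]
width: 0.0472
```

```bash
python3 pc.py side 190 80 300 180 7 g4;python3 go.py .396 -.187 .286 -18.4; python3 pc.py top 290 110 410 230 5 g4t
```

```text
{'clock': 7.5, 'tool_pos': array([ 0.3904, -0.1842,  0.362 ]), 'tool_rot': array([-1.5703,  0.0005, -0.3204]), 'ft_force': array([ 0.4647, -0.0132, -3.7676]), 'width': 0.04722311955339178, 'joint_pos': array([-0.4447, -0.0719,  1.8435,  0.0005,  1.3705, -1.6952])}
shift [ 0.0062  0.076  -0.0009] turn deg [-0.0299  0.0411 -0.0275]
```

View pics/g4.png

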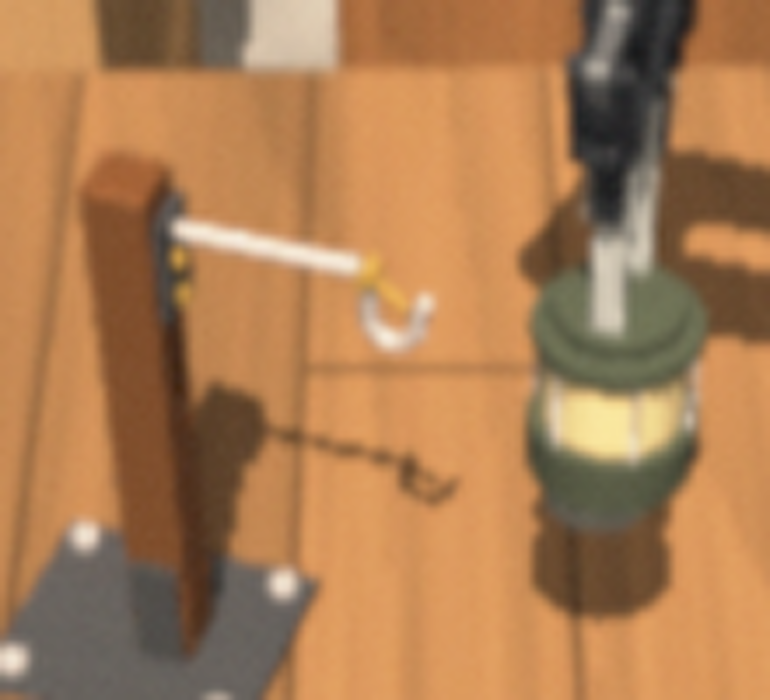

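View pics/g4t.png

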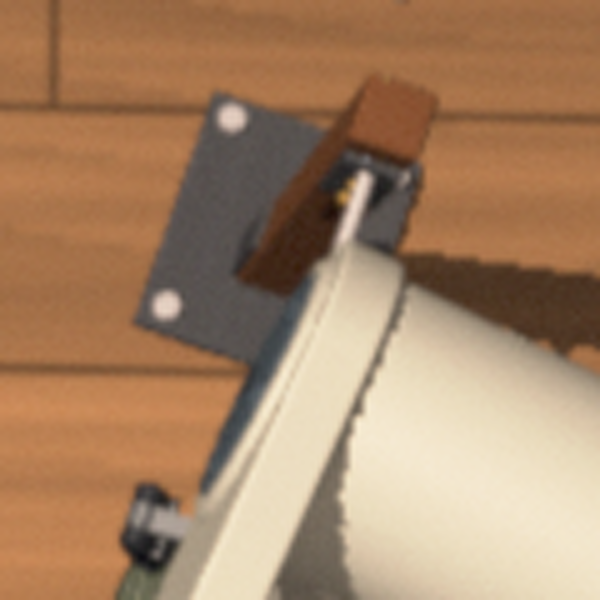

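```bash
python3 - <<'E'
from h import *
a=np.radians(-18.4);X=np.array([np.cos(a),np.sin(a),0]);J=np.array([-np.sin(a),np.cos(a),0]);Z=np.array([0,0,1.])
c=lambda P:((proj("side",P)-[190,80])*7+3).round(1)
for bz in(.377,.380,.383):
    B=np.array([.3904,-.1842,bz])
    print(bz,"near strap foot outer",c(B+J*.024-Z*.074),"far foot inner",c(B-J*.02-Z*.074),"near foot mid",c(B+J*.022-Z*.074))
    C=B-.074*Z
    pts=np.array([c(C-.006*Z+.04*(np.cos(t)*X+np.sin(t)*J)) for t in np.linspace(0,6.28,90)]);print("cap ext",pts.min(0),pts.max(0))
    pts=np.array([c(B-.17*Z+.04*(np.cos(t)*X+np.sin(t)*J)) for t in np.linspace(0,6.28,90)]);print("base ext",pts.min(0),pts.max(0))
for sz in(.256,.260,.264):
    S=np.array([.4908,-.219,sz]);print(sz,"tip top",c(S-X*.015+Z*.018),"bowl bottom",c(S-Z*.009),"bend",c(S+X*.012+Z*.031),"shank@post",c(S+X*.113+Z*.031), "tip low edge bowl",c(S-Z*.013))
E
python3 - <<'E'
import cv2
im=cv2.imread("pics/g4_full.png")
cv2.imwrite("pics/g4h.png",cv2.resize(im[105:140,210:265],None,fx=14,fy=14,interpolation=cv2.INTER_CUBIC))
E
```

```text
0.377 near strap foot outer [604.3 333.7] far foot inner [630.7 272.4] near foot mid [605.5 330.8]
cap ext [528.4 253.3] [708.1 370.2]
base ext [523.3 402.5] [692.8 518.9]
0.38 near strap foot outer [604.6 328.4] far foot inner [631.1 267.1] near foot mid [605.8 325.5]
cap ext [528.5 248. ] [708.6 364.9]
base ext [523.5 397.8] [693.3 514.2]
0.383 near strap foot outer [604.9 323. ] far foot inner [631.5 261.7] near foot mid [606.2 320.2]
cap ext [528.7 242.7] [709.1 359.6]
base ext [523.7 393.1] [693.8 509.5]
0.256 tip top [424.8 308.2] bowl bottom [394.7 346.9] bend [368.7 274.3] shank@post [163.7 231.7] tip low edge bowl [394.8 353.5]
0.26 tip top [424.8 301.4] bowl bottom [394.6 340.3] bend [368.5 267.3] shank@post [163.  224.7] tip low edge bowl [394.7 346.9]
0.264 tip top [424.7 294.6] bowl bottom [394.4 333.7] bend [368.3 260.4] shank@post [162.3 217.8] tip low edge bowl [394.6 340.3]
```

View pics/g4h.png

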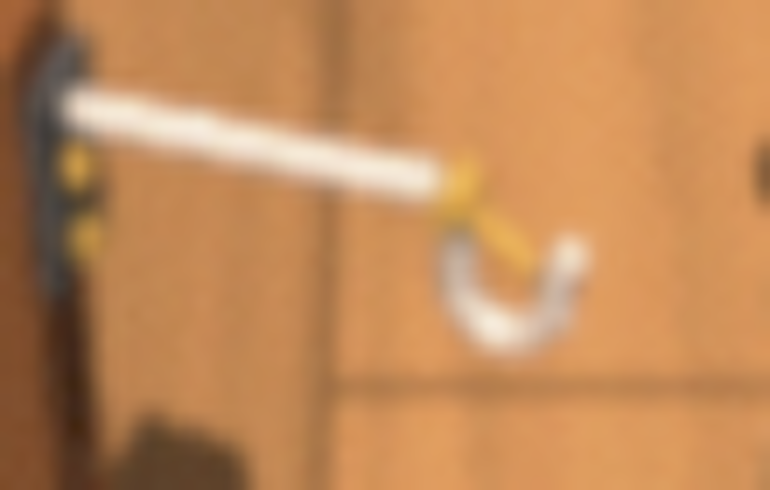

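```bash
python3 go.py .4889 -.2184 .289 -18.4
```

```text
{'clock': 7.55, 'tool_pos': array([ 0.3905, -0.1842,  0.3621]), 'tool_rot': array([-1.5704,  0.0003, -0.32  ]), 'ft_force': array([-0.1404,  0.5279, -2.1089]), 'width': 0.04666987304855579, 'joint_pos': array([-0.4445, -0.072 ,  1.8434,  0.0003,  1.3705, -1.6954])}
shift [ 0.1042  0.0731 -0.0015] turn deg [-0.0222  0.0626 -0.0195]
```

Request:
apply_moves(motion=[[[0, 0.02, -0.0015, 0, 0, 0], [0, 0.02, 0, 0, 0, 0], [0, 0.02, 0, 0, 0, 0], [0, 0.013, 0, 0, 0, 0], [0.01, 0, 0, 0, 0, 0], [0.01, 0, 0, 0, 0, 0], [0.01, 0, 0, 0, 0, 0], [0.01, 0, 0, 0, 0, 0], [0.01, 0, 0, 0, 0, 0], [0.01, 0, 0, 0, 0, 0], [0.01, 0, 0, 0, 0, 0], [0.01, 0, 0, 0, 0, 0], [0.008, 0, 0, 0, 0, 0], [0.008, 0, 0, 0, 0, 0], [0.008, 0, 0, 0, 0, 0], [0, 0, 0, 0, 0, 0], [0, 0, 0, 0, 0, 0], [0, 0, 0, 0, 0, 0]]])

```text
clock: 9.35
tool_pos: [0.4881, -0.2191, 0.2892]
tool_rot: [-1.571, 0.0, -0.321]
ft_force: [-0.7, 0.8, -3.6]
width: 0.0469
```

```bash
python3 pc.py side 190 60 300 160 7 g5;python3 go.py .4889 -.2184 .2455 -18.4; python3 -c "
import cv2
im=cv2.imread('pics/g5_full.png')
cv2.imwrite('pics/g5h.png',cv2.resize(im[80:150,205:270],None,fx=8,fy=8,interpolation=cv2.INTER_CUBIC))"
```

```text
{'clock': 9.4, 'tool_pos': array([ 0.4881, -0.2191,  0.2893]), 'tool_rot': array([-1.5708,  0.0003, -0.3211]), 'ft_force': array([ 0.2533,  0.2109, -3.6267]), 'width': 0.047079849891196374, 'joint_pos': array([-0.4248,  0.1592,  1.7582, -0.0001,  1.2245, -1.6745])}
shift [0.0006 0.0438 0.001 ] turn deg [ 0.0012  0.0044 -0.0167]
```

View pics/g5h.png

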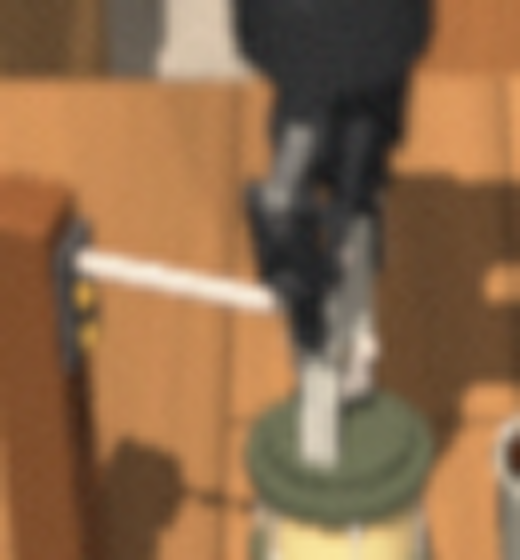

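Request:
apply_moves(motion=[[[0, 0.002, 0, 0, 0, 0], [0, 0.002, 0, 0, 0, 0], [0, 0.002, 0, 0, 0, 0], [0, 0.002, 0, 0, 0, 0], [0, 0.002, 0, 0, 0, 0], [0, 0.002, 0, 0, 0, 0], [0, 0, 0, 0, 0, 0], [0, 0, 0, 0, 0, 0]]])

```text
clock: 10.2
tool_pos: [0.4885, -0.2193, 0.2773]
tool_rot: [-1.571, 0.0, -0.321]
ft_force: [-0.8, 0.1, -3.4]
width: 0.0468
```

Request:
apply_moves(motion=[[[0, 0.002, 0, 0, 0, 0], [0, 0.002, 0, 0, 0, 0], [0, 0, 0, 0, 0, 0], [0, 0, 0, 0, 0, 0]]])

```text
clock: 10.6
tool_pos: [0.4884, -0.2192, 0.2732]
tool_rot: [-1.571, 0.0, -0.321]
ft_force: [0.8, -0.4, -3.7]
width: 0.0475
```

Request:
apply_moves(motion=[[[0, 0.002, 0, 0, 0, 0], [0, 0.002, 0, 0, 0, 0], [0, 0, 0, 0, 0, 0], [0, 0, 0, 0, 0, 0]]])

```text
clock: 11.0
tool_pos: [0.4884, -0.2192, 0.2692]
tool_rot: [-1.571, 0.0, -0.321]
ft_force: [0.4, -0.0, -2.3]
width: 0.0469
```

Request:
apply_moves(motion=[[[0, 0.002, 0, 0, 0, 0], [0, 0, 0, 0, 0, 0], [0, 0, 0, 0, 0, 0]]])

```text
clock: 11.3
tool_pos: [0.4882, -0.2192, 0.2673]
tool_rot: [-1.571, 0.001, -0.321]
ft_force: [-2.8, 0.3, -2.4]
width: 0.047
```

Request:
apply_moves(motion=[[[0, 0.002, 0, 0, 0, 0], [0, 0, 0, 0, 0, 0], [0, 0, 0, 0, 0, 0]]])

```text
clock: 11.6
tool_pos: [0.4882, -0.2192, 0.2652]
tool_rot: [-1.571, 0.001, -0.321]
ft_force: [-1.9, 0.7, -0.7]
width: 0.047
```

Request:
apply_moves(motion=[[[0, 0.002, 0, 0, 0, 0], [0, 0, 0, 0, 0, 0], [0, 0, 0, 0, 0, 0]]])

```text
clock: 11.9
tool_pos: [0.4881, -0.2191, 0.263]
tool_rot: [-1.571, 0.001, -0.321]
ft_force: [-2.8, 0.5, -1.4]
width: 0.0468
```

Request:
apply_moves(motion=[[[0, 0.002, 0, 0, 0, 0], [0, 0, 0, 0, 0, 0], [0, 0, 0, 0, 0, 0]]])

```text
clock: 12.2
tool_pos: [0.4881, -0.2192, 0.261]
tool_rot: [-1.571, 0.001, -0.321]
ft_force: [-2.2, 0.2, -1.4]
width: 0.0469
```

Request:
apply_moves(motion=[[[0, 0.002, 0, 0, 0, 0], [0, 0.002, 0, 0, 0, 0], [0, 0, 0, 0, 0, 0], [0, 0, 0, 0, 0, 0]]])

```text
clock: 12.6
tool_pos: [0.488, -0.2191, 0.2569]
tool_rot: [-1.571, 0.001, -0.321]
ft_force: [-2.7, 1.1, -2.7]
width: 0.0471
```

Request:
apply_moves(motion=[[[0, 0.002, 0, 0, 0, 0], [0, 0.001, 0, 0, 0, 0], [0, 0, 0, 0, 0, 0], [0, 0, 0, 0, 0, 0]]])

```text
clock: 13.0
tool_pos: [0.4883, -0.2192, 0.2541]
tool_rot: [-1.571, 0.0, -0.321]
ft_force: [-3.3, 0.2, -2.0]
width: 0.0472
```

Request:
apply_moves(motion=[[[0, 0.001, 0, 0, 0, 0], [0, 0.001, 0, 0, 0, 0], [0, 0, 0, 0, 0, 0], [0, 0, 0, 0, 0, 0]]])

```text
clock: 13.4
tool_pos: [0.4882, -0.2192, 0.2521]
tool_rot: [-1.571, 0.001, -0.321]
ft_force: [-2.6, 1.8, -2.2]
width: 0.0469
```

Request:
apply_moves(motion=[[[0, 0.001, 0, 0, 0, 0], [0, 0.001, 0, 0, 0, 0], [0, 0, 0, 0, 0, 0], [0, 0, 0, 0, 0, 0]]])

```text
clock: 13.8
tool_pos: [0.4881, -0.2191, 0.2499]
tool_rot: [-1.571, 0.001, -0.321]
ft_force: [-2.3, 1.1, -3.4]
width: 0.0468
```

Request:
apply_moves(motion=[[[0, 0.001, 0, 0, 0, 0], [0, 0.001, 0, 0, 0, 0], [0, 0, 0, 0, 0, 0], [0, 0, 0, 0, 0, 0]]])

```text
clock: 14.2
tool_pos: [0.4879, -0.2191, 0.2479]
tool_rot: [-1.571, 0.001, -0.321]
ft_force: [-4.3, 2.1, -5.5]
width: 0.0473
```

Request:
apply_moves(motion=[[[0, 0.001, 0, 0, 0, 0], [0, 0, 0, 0, 0, 0], [0, 0, 0, 0, 0, 0]]])

```text
clock: 14.5
tool_pos: [0.4881, -0.2191, 0.247]
tool_rot: [-1.571, 0.001, -0.321]
ft_force: [-3.8, 0.8, -5.7]
width: 0.0469
```

Request:
apply_moves(motion=[[[0, 0.001, 0, 0, 0, 0], [0, 0, 0, 0, 0, 0], [0, 0, 0, 0, 0, 0]]])

```text
clock: 14.8
tool_pos: [0.4883, -0.2192, 0.2462]
tool_rot: [-1.571, 0.0, -0.321]
ft_force: [-3.9, 1.4, -6.2]
width: 0.047
```

Request:
apply_moves(motion=[[[0, 0.001, 0, 0, 0, 0], [0, 0, 0, 0, 0, 0], [0, 0, 0, 0, 0, 0]]])

```text
clock: 15.1
tool_pos: [0.4893, -0.2196, 0.2458]
tool_rot: [-1.571, -0.002, -0.321]
ft_force: [-0.0, 0.0, -3.5]
width: 0.0469
```

Request:
apply_moves(motion=[[[0, 0.001, 0, 0, 0, 0], [0, 0, 0, 0, 0, 0], [0, 0, 0, 0, 0, 0]]])

```text
clock: 15.4
tool_pos: [0.4885, -0.2193, 0.2443]
tool_rot: [-1.571, -0.0, -0.321]
ft_force: [-0.8, -0.8, -2.8]
width: 0.0471
```

Request:
apply_moves(motion=[[[0, 0.001, 0, 0, 0, 0], [0, 0, 0, 0, 0, 0], [0, 0, 0, 0, 0, 0]]])

```text
clock: 15.7
tool_pos: [0.4888, -0.2194, 0.2435]
tool_rot: [-1.571, -0.001, -0.321]
ft_force: [2.5, -1.0, -2.4]
width: 0.047
```

Request:
apply_moves(motion=[[[0.001, 0, 0, 0, 0, 0], [0.001, 0, 0, 0, 0, 0], [0, 0, 0, 0, 0, 0], [0, 0, 0, 0, 0, 0]]])

```text
clock: 16.1
tool_pos: [0.4902, -0.2198, 0.2431]
tool_rot: [-1.571, 0.001, -0.321]
ft_force: [-0.4, -0.4, -3.8]
width: 0.0472
```

Request:
apply_moves(motion=[[[0, 0.001, 0, 0, 0, 0], [0, 0, 0, 0, 0, 0], [0, 0, 0, 0, 0, 0]]])

```text
clock: 16.4
tool_pos: [0.4904, -0.2199, 0.2425]
tool_rot: [-1.571, -0.0, -0.321]
ft_force: [-0.0, 0.4, -0.1]
width: 0.0467
```

Request:
apply_moves(motion=[[[0, 0.0005, 0, 0, 0, 0], [0, 0, 0, 0, 0, 0], [0, 0, 0, 0, 0, 0]]])

```text
clock: 16.7
tool_pos: [0.4905, -0.22, 0.2423]
tool_rot: [-1.571, -0.001, -0.321]
ft_force: [-2.1, 1.2, 5.8]
width: 0.0467
```

Request:
apply_moves(motion=[[[0, 0, 0, 0, 0, 0], [0, 0, 0, 0, 0, 0]]])

```text
clock: 16.9
tool_pos: [0.4905, -0.2199, 0.2423]
tool_rot: [-1.571, -0.001, -0.321]
ft_force: [-2.8, 1.0, 5.3]
width: 0.047
```

Request:
apply_moves(motion=[[[0, 0, 0, 0, 0, 0], [0, 0, 0, 0, 0, 0]]])

```text
clock: 17.1
tool_pos: [0.4905, -0.22, 0.2423]
tool_rot: [-1.571, -0.001, -0.321]
ft_force: [-2.9, 0.8, 5.3]
width: 0.047
```

Request:
apply_moves(motion=[[[0, 0, 0, 0, 0, 0], [0, 0, 0, 0, 0, 0]]])

```text
clock: 17.3
tool_pos: [0.4905, -0.22, 0.2423]
tool_rot: [-1.571, -0.001, -0.321]
ft_force: [-2.5, 1.6, 6.0]
width: 0.0471
```

Request:
apply_moves(motion=[[[-0.0005, 0.0002, 0, 0, 0, 0], [0, 0, 0, 0, 0, 0], [0, 0, 0, 0, 0, 0], [0, 0, 0, 0, 0, 0]]])

```text
clock: 17.7
tool_pos: [0.4904, -0.2199, 0.2423]
tool_rot: [-1.571, -0.002, -0.321]
ft_force: [-1.0, -0.1, 5.5]
width: 0.0472
```

Request:
apply_moves(motion=[[[0, 0, 0, 0, 0, 0], [0, 0, 0, 0, 0, 0], [0, 0, 0, 0, 0, 0], [0, 0, 0, 0, 0, 0]]])

```text
clock: 18.1
tool_pos: [0.4904, -0.2199, 0.2423]
tool_rot: [-1.571, -0.002, -0.321]
ft_force: [-1.3, 0.8, 6.2]
width: 0.047
```

```bash
python3 pc.py side 205 75 275 145 8 g6;python3 go.py .4889 -.2184 .2425 -18.4
```

```text
{'clock': 18.15, 'tool_pos': array([ 0.4904, -0.2199,  0.2423]), 'tool_rot': array([-1.5709, -0.0016, -0.321 ]), 'ft_force': array([-0.4326,  0.6191,  5.8655]), 'width': 0.046595727288624274, 'joint_pos': array([-0.4244,  0.2051,  1.8098,  0.0001,  1.1251, -1.6742])}
shift [-0.0019 -0.0002  0.001 ] turn deg [0.0061 0.007  0.0901]
```

View pics/g6.png

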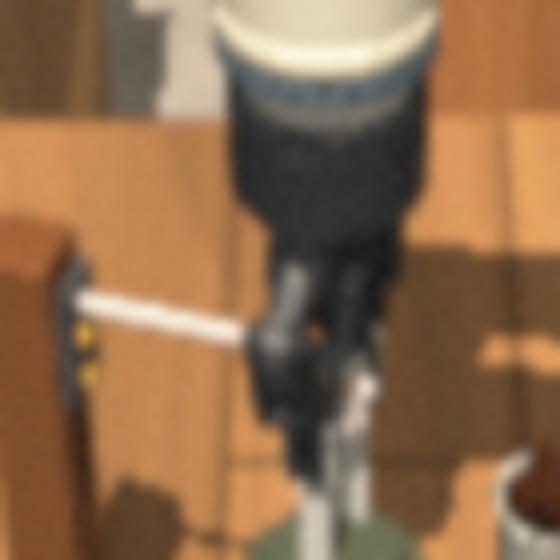

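Request:
apply_moves(motion=[[[0, -0.0005, 0, 0, 0, 0], [0, 0, 0, 0, 0, 0], [0, 0, 0, 0, 0, 0]]], newtons=20)

```text
clock: 18.45
tool_pos: [0.4904, -0.2199, 0.2424]
tool_rot: [-1.571, -0.001, -0.321]
ft_force: [0.8, 0.2, 4.1]
width: 0.0472
```

Request:
apply_moves(motion=[[[0, 0, 0, 0, 0, 0], [0, 0, 0, 0, 0, 0], [0, 0, 0, 0, 0, 0], [0, 0, 0, 0, 0, 0], [0, 0, 0, 0, 0, 0], [0, 0, 0, 0, 0, 0], [0, 0, 0, 0, 0, 0], [0, 0, 0, 0, 0, 0]]], grip=-1)

```text
clock: 19.25
tool_pos: [0.4899, -0.2197, 0.2421]
tool_rot: [-1.571, -0.0, -0.321]
ft_force: [0.3, 0.7, 1.0]
width: 0.0852
```

```bash
python3 pc.py side 205 75 275 165 7 g7;python3 go.py .4889 -.2184 .2425 -18.4
```

```text
{'clock': 19.3, 'tool_pos': array([ 0.4899, -0.2198,  0.2421]), 'tool_rot': array([-1.5708, -0.    , -0.3211]), 'ft_force': array([ 0.5415, -0.2128,  0.0023]), 'width': 0.08526977484372006, 'joint_pos': array([-0.4245,  0.2052,  1.8101, -0.    ,  1.1263, -1.6742])}
shift [-0.0013 -0.0004  0.001 ] turn deg [0.0024 0.005  0.0014]
```

View pics/g7.png

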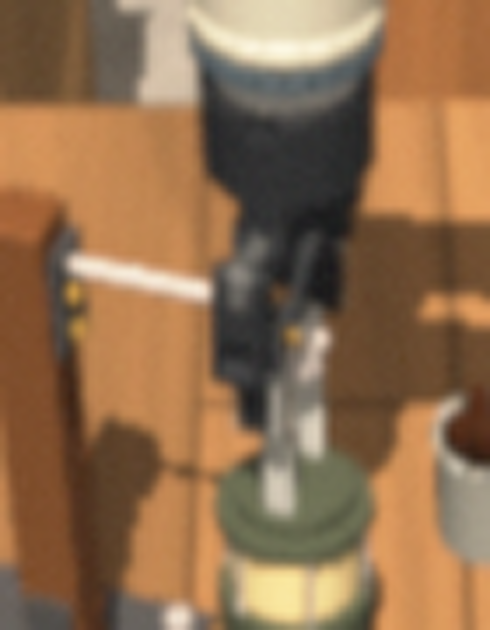

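The lantern hangs free and the force is back to zero. I'll retract straight up, then back.

Request:
apply_moves(motion=[[[0, -0.005, 0, 0, 0, 0], [0, -0.015, 0, 0, 0, 0], [0, -0.02, 0, 0, 0, 0], [0, -0.03, 0, 0, 0, 0], [0, -0.03, 0, 0, 0, 0], [0, -0.03, 0, 0, 0, 0], [0, -0.03, 0, 0, 0, 0], [-0.03, 0, 0, 0, 0, 0], [-0.04, 0, 0.02, 0, 0, 0], [-0.03, 0, 0.03, 0, 0, 0], [-0.03, 0, 0.03, 0, 0, 0], [0, 0, 0.03, 0, 0, 0], [0, 0, 0.03, 0, 0, 0], [0, 0, 0.03, 0, 0, 0], [0, 0, 0.03, 0, 0, 0], [0, 0, 0, 0, 0, 0], [0, 0, 0, 0, 0, 0]]])

```text
clock: 21.0
tool_pos: [0.4295, 0.0114, 0.4023]
tool_rot: [-1.571, -0.0, -0.319]
ft_force: [-0.0, -0.2, 0.2]
width: 0.0856
```

```bash
python3 pc.py side 195 80 275 160 7 g8;python3 pc.py top 310 110 400 210 6 g8t; python3 go.py .4889 -.2184 .2425 -18.4
```

```text
{'clock': 21.1, 'tool_pos': array([0.4294, 0.0105, 0.4022]), 'tool_rot': array([-1.5711, -0.0002, -0.3212]), 'ft_force': array([-0.081 , -0.476 , -0.6888]), 'width': 0.08536386492413313, 'joint_pos': array([ 0.0213, -0.0968,  1.7819, -0.0004,  1.4565, -1.2282])}
shift [ 0.1287  0.1598 -0.1984] turn deg [ 0.0198 -0.0051  0.0095]
```

View pics/g8.png

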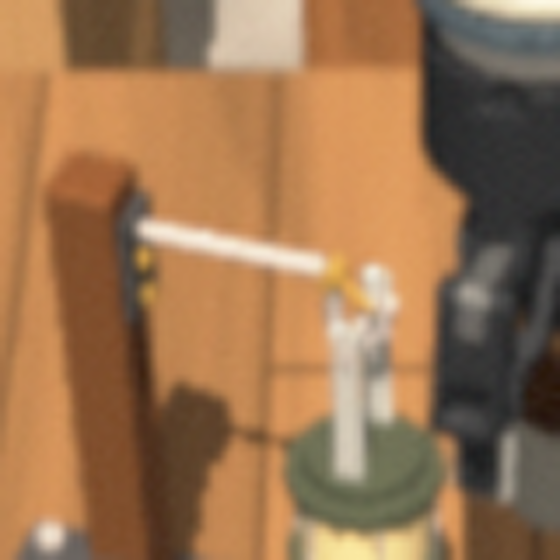

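View pics/g8t.png

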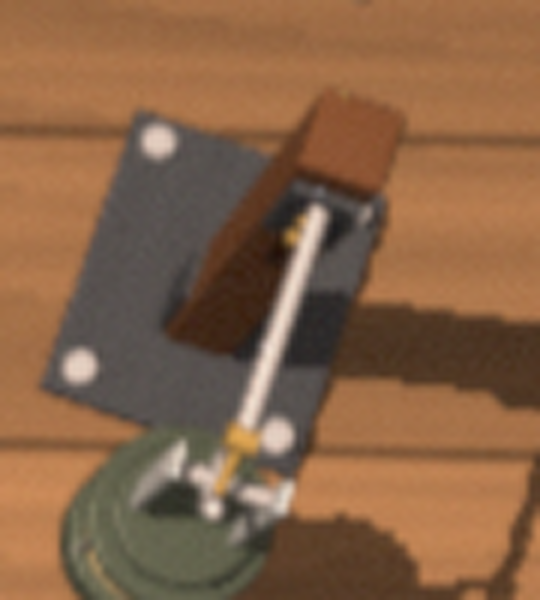

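View pics/g8_full.png

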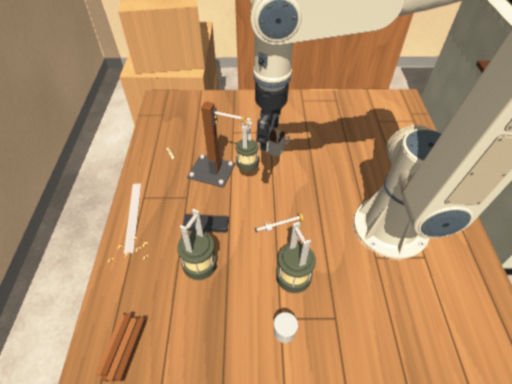

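The side crop (355,290) and top crop (225,470) show the latch in its original line from hinge to tip, with the bar beneath it in the bowl. The bystanders look unmoved. I'll let it settle, check that it's still, and then hand in.

Request:
apply_moves(motion=[[[0, 0, 0, 0, 0, 0], [0, 0, 0, 0, 0, 0], [0, 0, 0, 0, 0, 0], [0, 0, 0, 0, 0, 0], [0, 0, 0, 0, 0, 0], [0, 0, 0, 0, 0, 0], [0, 0, 0, 0, 0, 0], [0, 0, 0, 0, 0, 0], [0, 0, 0, 0, 0, 0], [0, 0, 0, 0, 0, 0], [0, 0, 0, 0, 0, 0], [0, 0, 0, 0, 0, 0], [0, 0, 0, 0, 0, 0], [0, 0, 0, 0, 0, 0], [0, 0, 0, 0, 0, 0]]])

```text
clock: 22.6
tool_pos: [0.4296, 0.0111, 0.4021]
tool_rot: [-1.571, 0.0, -0.321]
ft_force: [-0.7, -0.7, -0.0]
width: 0.0854
```

```bash
python3 - <<'E'
from h import *
ims=[]
for n in("top","side"):
    a=cv2.imread("pics/g8t_full.png" if n=="top" else "pics/g8_full.png").astype(int);b=bot.snapshot(n).astype(int);o=cv2.imread(f"pics/{n}0.png").astype(int)
    d=np.abs(a-b).max(2)
    r=d[110:215,310:400] if n=="top" else d[100:180,190:262]
    print(n,"lantern/hook px changed over last 1.5s:",(r>25).sum(),r.max())
    for k,(x0,y0,x1,y1) in {"top":{"canister":(105,220,145,255),"slate":(240,120,275,190),"gauge":(240,205,275,275),"cup":(370,225,415,270)},"side":{"canister":(268,305,305,348),"slate":(205,210,232,235),"gauge":(252,208,308,236)}}[n].items():
        q=np.abs(o-b).max(2)[y0:y1,x0:x1];print(n,k,(q>40).sum(),q.size)
    cv2.imwrite(f"pics/fin_{n}.png",b.astype(np.uint8))
E
```

```text
top lantern/hook px changed over last 1.5s: 0 13
top canister 0 1400
top slate 1833 2450
top gauge 396 2450
top cup 1163 2025
side lantern/hook px changed over last 1.5s: 2 30
side canister 0 1591
side slate 0 675
side gauge 0 1568
```

View pics/fin_top.png

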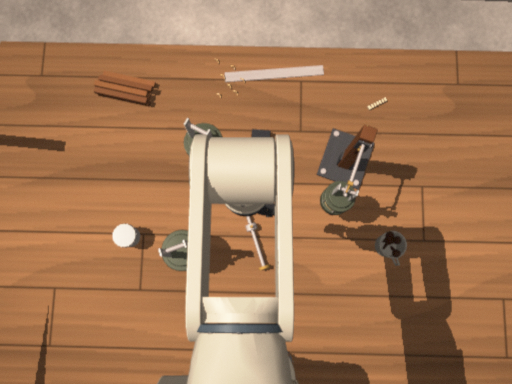

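The lantern hasn't moved over the last 1.5 s. The canister, slate and gauge are unchanged in the side view. The differences in the top view come from the arm covering things and its shadow; the cup is still at (392,245).

```bash
python3 -c "
from rig import bot
print(bot.close_job())"
```

```text
the job is handed in; nothing more can be done
None
```

The lantern is hanging in the spring-latch hook with the latch shut above its bar, and I handed the job in at about 23 s. The hand-in reports no verdict, so the points below are my own checks.

- **Pick-up:** I took the smallest of the three lanterns by its side straps. It weighs about 3.3 N by the wrist force.
- **Hanging:** I brought it in from the tip side and pressed the bar down past the latch. The latch pushed back with about 2–3 N and let go about 3.5 mm above where the bar seated; the description says about 5 mm. From first latch contact to the seat was about 28 mm, against the 26 mm described.
- **Tug:** I held a downward pull for about 1.4 s. The hook carried about 9 N, worked out from the wrist reading, which is noisy by about 1 N.
- **Final state:** After I let go and backed off, the pictures show the latch lying in its original line with the bar beneath it. The lantern was upright and did not move over 1.5 s.
- **Bystanders:** The canister, slate and gauge are unchanged in the side view. The cup could not be compared there, and its pixel comparison in the top view was spoiled by the arm's shadow. By eye it stands at the same spot as before.
- **Disagreement:** The side camera read heights about 3 mm lower than the known sizes imply, so I found the seat height by touch.

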